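# Blow out an air filter and show it to the inspection camera

## Task

Blow the air filter on the bench hand pump clear: give the pump's sprung lever at least three full strokes, each down to the bottom stop and then all the way back up to the top. Then pull the filter up out of the pump's port by its tab and present it to the inspection camera: tab uppermost, flat face of the disc square to the tilted lens, the disc centred on the lens axis about 90 mm in front of the lens. Finish while still holding it there, steady in the air, with the lever up; do not bump the camera or push the bottle, the vial and the dish beside the work.

Things in the scene. Friction and masses are not known exactly. Their poses are not given: they have to be found in the camera images.
- pump: Bench hand pump, fixed to the worktop, all below 120 mm apart from its raised lever. Grey base plate 100 mm (x) x 200 mm (y) x 12 mm, origin at the centre of its underside. Along its own y: aluminium outlet block with the port and the filter at y = +72 mm, lever pivot at y = +20 mm and 100 mm up, barrel with a dial gauge at y = -45 mm; the lever reaches out over the -y end.
- pump_lever (a joint): Pump lever, hinged about the pump's x axis. 0 = up at the top stop (it slopes 0.4 rad upward to the pump's -y end), 0.6 rad = pushed down to the bottom stop (slopes 0.2 rad downward). A spring always brings it back to 0; pushing at the pad takes about 4 N at the top and 9 N at the bottom.
- lever_pad (a point): Centre of the upper face of the lever's flat black end pad (30 mm wide, 52 mm long, 12 mm thick), 155 mm from the pivot; it is pressed down here from above with the closed fingers. About 165 mm above the worktop when up and 74 mm when fully down; horizontally it moves only about 10 mm.
- pump_port (a point): Centre of the mouth of the slot-shaped port in the top of the outlet block (44 x 44 mm), 45 mm above the worktop. The slot is 14 x 22 mm, 16 mm deep and straight; the filter's plug stands loosely in it.
- filter: The filter cartridge, white plastic, 98 mm high, about 40 g, loose. From below: flat plug 12 x 20 mm (lower 16 mm in the port), upright disc 44 mm in diameter and 12 mm thick with a dark spoked mesh on both flat faces (the two faces are alike; either may be shown), grip tab 12 x 26 mm on top. Origin under the plug; its z axis runs from plug to tab, its x axis is square to the flat faces of the disc and tab. In the port its axes are the pump's within a few degrees.
- filter_disc (a point): Centre of the filter's disc, 41 mm above the plug's lower end; axes as the filter's.
- filter_tab (a point): The point to grip: on the filter's tab, 80 mm above the plug's lower end and 39 mm above the disc's centre. The tab is 12 mm thick along the filter's x axis, 26 mm wide along y, and its top is 18 mm above this point; the disc's rim begins 17 mm below it. Grip the tab across its 12 mm.
- camera_stand: Fixed stand of the inspection camera: dark base plate 110 x 100 x 12 mm, a round post and the camera head at the top; up to 267 mm high. Origin at the underside; the lens looks to its -x side.
- camera_head: Camera head: aluminium box 55 x 44 x 44 mm with a short black lens, fixed on the stand 230 mm above the worktop. Origin at the centre of the lens front; the lens looks along the head's -x axis, which slopes down by 0.35 rad (20 degrees); its y axis is level; its z axis leans by those 20 degrees from vertical, away from the camera: the filter's tab must point along it.
- view_spot (a point): The point 90 mm in front of the lens on its axis, about 199 mm above the worktop, where the centre of the disc shall be; axes as the camera head's. When presented, the filter's x axis lies along this x axis (either way round) and the filter's z axis along this z axis.
- strip_bottle: Bystander: white capped bottle, 44 mm in diameter, 98 mm high, standing loose right of the pump, beyond the lever end. Origin at its underside.
- control_vial: Bystander: small capped vial, 24 mm in diameter, 45 mm high, standing loose left of the pump. Origin at its underside.
- petri_dish: Bystander: flat clear lidded dish, 89 mm in diameter, 15 mm high, lying loose at the left. Origin at its underside.
Not all that is in view belongs to the job. Several things have the shape of the filter; the one meant has the colours described above.

How it is judged:
On the way, in this order (a step that is already met when the one before it is completed fails the run):
1. the lever is pushed down to its stop, first stroke (value of joint pump_lever above 0.54 rad), for 0.02 s.
2. the lever is back up at its top stop, first stroke (value of joint pump_lever below 0.06 rad), for 0.02 s.
3. the lever is pushed down to its stop, second stroke (value of joint pump_lever above 0.54 rad), for 0.02 s.
4. the lever is back up at its top stop, second stroke (value of joint pump_lever below 0.06 rad), for 0.02 s.
5. the lever is pushed down to its stop, third stroke (value of joint pump_lever above 0.54 rad), for 0.02 s.
6. the lever is back up at its top stop, third stroke (value of joint pump_lever below 0.06 rad), for 0.02 s.
7. the filter is lifted out of the port (height (world z) of filter_disc above 0.125 m and contact force between filter and pump below 0.1 N), for 0.1 s.
At the end, for the whole second after the job is handed in: Filter held in the air by the gripper, free of pump and camera: disc centre 75 to 105 mm from the lens, within 14 mm of its axis sideways and in height; face square to the axis within 0.2 rad, tab up along the camera's upright within 0.25 rad; slower than 30 mm/s; pump lever up (x of filter_disc in the frame of camera_head between -0.105 and -0.075 m and y of filter_disc in the frame of camera_head between -0.014 and 0.014 m and z of filter_disc in the frame of camera_head between -0.014 and 0.014 m and angle between the x axis of filter and the x axis of camera_head, either way round below 0.2 rad and angle between the z axis of filter and the z axis of camera_head, either way round below 0.25 rad and z of filter_tab in the frame of camera_head above 0.015 m and contact force between the fingers and filter above 1 N and contact force between filter and pump below 0.1 N and contact force between filter and camera_stand below 0.1 N and height (world z) of filter_disc above 0.15 m and linear speed of filter below 0.03 m/s and value of joint pump_lever below 0.06 rad); the arm keeps its last pose, push and grip.
It fails at once if the tall capped bottle is pushed away or knocked over (distance of strip_bottle from where it was at the start of the episode above 0.03 m or angle between strip_bottle's own z axis and vertical above 0.5 rad).
It fails at once if the small vial is pushed away or knocked over (distance of control_vial from where it was at the start of the episode above 0.03 m or angle between control_vial's own z axis and vertical above 0.5 rad).
It fails at once if the flat dish is pushed away or knocked over (distance of petri_dish from where it was at the start of the episode above 0.03 m or angle between petri_dish's own z axis and vertical above 0.5 rad).
It fails at once if the camera or its stand is bumped (contact force between any of the arm, the fingers, filter and camera_stand above 3 N).
It also fails if it takes over 58 s, if anything falls off the work surface, if the arm or the gripper's body presses on something with over 40 N, if the wrist force passes 120 N, or if a joint passes its speed limit or range.

## Robot

A 6-joint arm with a two-finger parallel gripper is mounted at the origin on a cart in front of the work surface, level with it; the furniture and walls round the work are solid. World frame = base frame: x ahead of the robot, y to its left, z up, the work surface at z = 0. Lengths are in m, angles in rad, forces in N, time in s.
With the tool pointing down it reaches from about 0.425 to 0.95 m from the base axis. Payload 3.5 kg.
Tool frame: the origin (TCP) lies at the very end of the fingers, on their centre line; the grasp point (between the pads) lies 19 mm behind it (grip_depth is the distance from the TCP to the grasp point, in m); x points along the fingers, z is the direction in which the jaws open and shut, and the axes are right-handed (so a half turn about x gives the same grasp; the last joint's range is limited). The gripper opens to 85 mm and grips with 20 to 120 N. Pads are 22 mm wide; open, the fingers measure 114 mm over their backs; the gripper's body (76 mm by 85 mm) begins 54 mm behind the grasp point. The pads swing forward as they close: fully open they stand 13 mm farther back than shut.
Start: joints at [1.015, 0.286, 1.577, -0, 1.279, -0.15], TCP at [0.266, 0.62, 0.231] pointing down, gripper open.
Joint ranges: [-2.77, 2.77], [-0.9, 2.22], [0.21, 2.48], [-1.53, 4.67], [0.24, 2.81], [-2.84, 2.84]. Speed limits (rad/s): [2.79, 2.79, 3.14, 3.14, 3.14, 3.14].

## Interface

Orientations are given as a unit quaternion [x, y, z, w].
In Python, from plant import get_state, read_camera, calibration, sign_off, recognise, grip_depth gives the robot as it stands. The module is installed in compiled form; this text tells all that it offers.
- The arm moves only by the tool servo_tool, never from a script. Its argument "deltas" is a list that holds one entry, the list of rows, each a list of 4 numbers: the shift along the world's x, y, z scaled (see below), then the turn about the world's z scaled (see below). In form: [[[tx, ty, tz, spin], ...]]. A call has exactly 5 rows; each row is the pose to reach, as a shift and turn from the pose commanded when the call began; what a row does not reach only later rows make up. The controller multiplies each number of a shift by 10 cm and each number of a turn by 90 degrees. A row lasts 1/10 s, in which the tool goes at most 50 mm and 8.59 degrees, less where a joint would pass 70% of its speed; a pose out of reach is approached as far as the arm can. A call with a number of a shift or a turn outside -1 to 1 is refused whole. A call with a gripper value outside its range is refused whole. "claw" is the gripper's target within -1 to 1 (fully open at 1, half-way at 0, shut at -1), set as the call begins (left out, the last holds). The fingers move at their own pace and stop on an object; "force" is the grip in N (left out, the last holds). Time passes only in rows, so rows that repeat a pose let the fingers close, or fill a call up. It gives the time, the measured TCP pose, the force and the opening at its end, in the units of the state.
- get_state(): the state, without advancing time (a new reading comes with each control period).
- read_camera(name): name is "scene" or "top" or "wrist"; returns the picture (400x640x3 uint8, blue, green, red); there is no depth.
- calibration(name): a dict with "intrinsics" (3x3 intrinsics, pixels), "dist" ([k1, k2, p1, p2, k3] as OpenCV has them; the pictures are not rectified), "R" (3x3) and "t" (3): a world point X has camera coordinates R X + t; the wrist camera has in their place "T_tool_cam" (4x4, takes a point from camera to tool coordinates, whose origin is the TCP and whose axes are the tool frame's). Camera axes: x right, y down, z forward; pixel columns grow to the right and rows downward; lengths in m; the calibration is good to about 2 mm. A picture is of the moment at which its call begins: read the wrist's pose just before it. calibration takes no time and is no camera call.
- sign_off(): hands the job in, once; it reports no verdict.
Trained networks look in the newest picture that a camera, given by its name, has taken for a name from the list of things; names that differ only in an ending like _2 or _b are one class to them, and where a whole thing is asked for, a point or a joint stands for the part that bears it (a point fixed in the world has none). Each returns a list of dicts, best first, with "p" (0 to 1); they miss things now and then, are a little off and sometimes report something else, mostly with a low value. They report only what shows in the picture. A call takes as long as a camera call. They do not tell look-alikes from the thing itself.
- recognise(camera, query): "at" ([x, y, z] in m, in world coordinates, good to about 4 mm: the middle of the surface that is visible of it).
The state is a dict: "time": time; "qpos": joint angles; "dq": joint speeds; "joint_efforts": joint torques, N m; "eef_pos": TCP position; "tcp_rot": TCP orientation; "contact_force": force on the tool from outside, world axes, zero at the start; "wrist_torque": the same for the moment, N m; "opening": opening from 0.0 (shut) to 1.0 (fully open).
Only numpy, scipy, OpenCV 4.12 (cv2) and the standard library are available. Lean on these libraries where they do the work, as an engineer would, in place of code of your own. Each camera call takes 0.05 s, during which the arm holds its last target. There are 200 camera calls.

## Working session

There is one attempt and no reset: what is moved stays moved. The work goes in short steps, Python scripts to look and compute and a tool call to move; the robot and the scene stay as the last step left them, time stands still between calls to the robot, and variables do not carry over. Pictures are saved under pics/ and viewed, about 8 in all and at most 12, crops included, and the job is handed in when it is done.

Besides the shell and the picture viewer there is one more tool, called after ">>>" as name([rows], argument=value, ...), one row to a line, values as JSON. servo_tool: Moves the arm, as the interface text tells. Its arguments: {"type":"object","properties":{"deltas":{"type":"array"},"claw":{"type":"number"},"force":{"type":"number"}},"required":["deltas"]}

```bash
mkdir -p pics
cat > h.py <<'E'
import numpy as np, cv2
from plant import *
from scipy.spatial.transform import Rotation as R
E
python3 - <<'E'
from h import *
s=get_state(); print(s['time'],s['eef_pos'],s['tcp_rot'],R.from_quat(s['tcp_rot']).as_matrix().round(3).tolist(),s['opening'],grip_depth)
im=[read_camera(c) for c in('scene','top')]
for c,i in zip(('scene','top'),im): cv2.imwrite(f'pics/{c}.png',i)
for c in('scene','top'):
  for q in ['pump','lever_pad','filter','camera_stand','camera_head','strip_bottle','control_vial','petri_dish']:
    print(c,q,[(np.round(d['at'],3).tolist(),round(d['p'],2)) for d in recognise(c,q)][:4])
E
```

```text
0.0 [0.26608328 0.61962939 0.22991657] [-0.38932503  0.59127818  0.38862499  0.58973448] [[-0.001, -0.919, 0.395], [-0.002, 0.395, 0.919], [-1.0, 0.0, -0.002]] 0.9991060367105764 0.0187
scene pump [([0.468, 0.086, 0.034], 0.69)]
scene lever_pad [([0.494, 0.032, 0.149], 0.62)]
scene filter [([0.572, 0.452, 0.052], 0.79), ([0.454, 0.182, 0.086], 0.49), ([0.297, 0.426, 0.062], 0.49), ([0.66, 0.338, 0.103], 0.35)]
scene camera_stand [([0.658, 0.34, 0.104], 0.63), ([0.453, 0.184, 0.088], 0.36), ([0.637, 0.328, 0.259], 0.26)]
scene camera_head [([0.639, 0.329, 0.252], 0.58)]
scene strip_bottle [([0.436, -0.193, 0.077], 0.91)]
scene control_vial []
scene petri_dish [([0.453, 0.442, 0.016], 0.65)]
top pump [([0.478, 0.104, 0.011], 0.8)]
top lever_pad [([0.494, 0.035, 0.152], 0.74), ([0.661, 0.338, 0.037], 0.71)]
top filter [([0.457, 0.189, 0.105], 0.5)]
top camera_stand [([0.663, 0.341, 0.033], 0.94)]
top camera_head [([0.645, 0.341, 0.26], 0.86), ([0.497, 0.035, 0.153], 0.21)]
top strip_bottle [([0.455, -0.187, 0.096], 0.69)]
top control_vial []
top petri_dish [([0.461, 0.44, 0.015], 0.56), ([0.495, 0.038, 0.148], 0.38)]
```

View pics/scene.png

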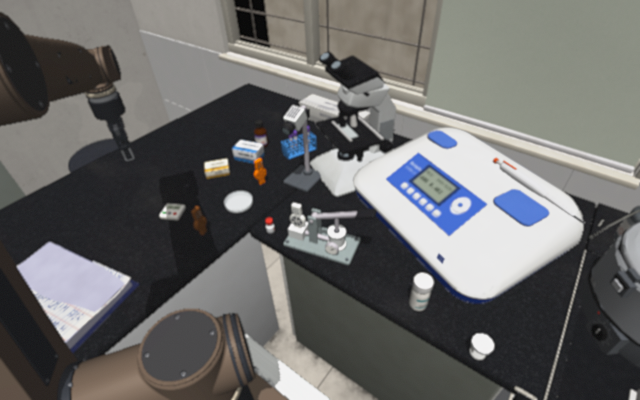

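View pics/top.png

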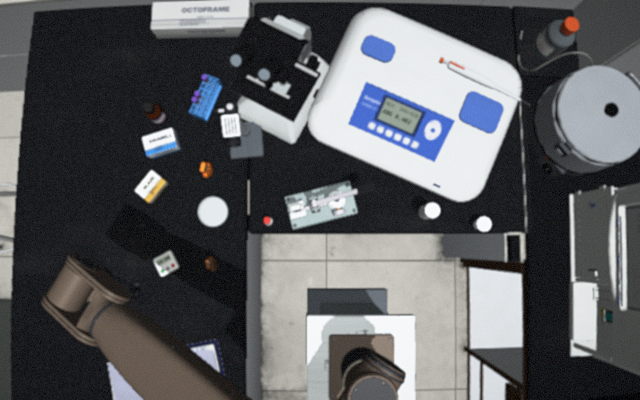

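Run:
```python
from h import *
t=cv2.imread('pics/top.png'); s=cv2.imread('pics/scene.png')
f=lambda i,x,y,w,h,W,H:cv2.resize(i[y:y+h,x:x+w],(W,H),interpolation=cv2.INTER_CUBIC)
a=np.hstack([f(t,210,90,60,75,240,300),f(t,270,170,112,60,560,300)])
b=np.hstack([f(s,270,95,60,100,180,300),f(s,255,190,124,60,620,300)])
cv2.imwrite('pics/c1.png',np.vstack([a,b]))
for c in('top','scene'):
  k=calibration(c); print(c,k['dist'],np.round(k['intrinsics'],1).tolist(), (-np.array(k['R']).T@k['t']).round(3))
print(np.round(calibration('wrist')['T_tool_cam'],3).tolist())
```

```text
top [-0.12292585  0.          0.          0.          0.        ] [[472.7, 0.0, 316.5], [0.0, 472.7, 199.9], [0.0, 0.0, 1.0]] [0.348 0.124 1.406]
scene [-0.03553586  0.          0.          0.          0.        ] [[362.3, 0.0, 326.4], [0.0, 362.3, 200.0], [0.0, 0.0, 1.0]] [-0.066 -0.317  0.791]
[[-0.0, -0.283, 0.959, -0.144], [0.0, -0.959, -0.283, 0.071], [1.0, 0.0, 0.001, -0.001], [0.0, 0.0, 0.0, 1.0]]
```

View pics/c1.png

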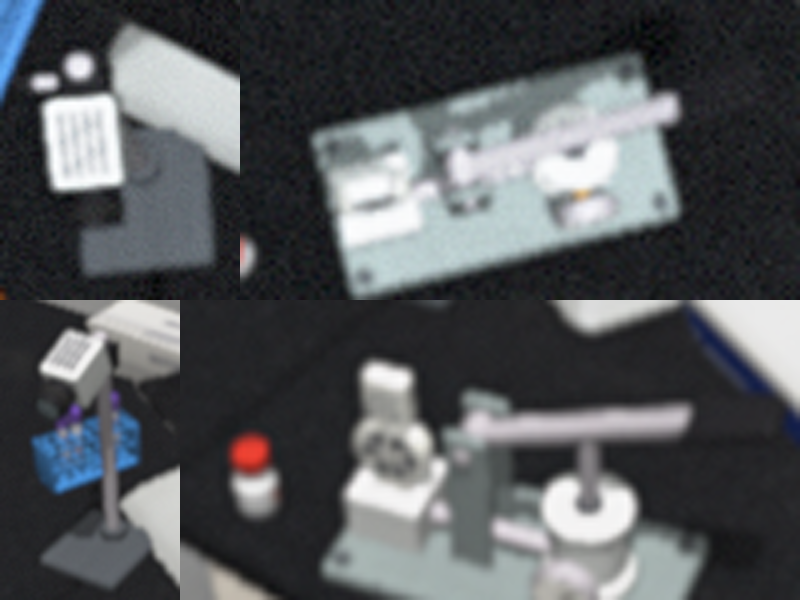

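```bash
cat >> h.py <<'E'
def ray(c,px):
  k=calibration(c); u=cv2.undistortPoints(np.array([[px]],float),np.array(k['intrinsics']),np.array(k['dist']))[0,0]
  Rm=np.array(k['R']); return -Rm.T@k['t'], Rm.T@np.array([u[0],u[1],1])
def atz(c,px,z):
  o,d=ray(c,px); return o+d*(z-o[2])/d[2]
E
python3 - <<'E'
from h import *
P=[atz('top',p,.012)[:2] for p in [(284.4,196.4),(350,181),(358,213),(292,229.4)]]
print(np.round(P,4).tolist(),'c',np.mean(P,0))
for a,b in((1,0),(2,3)): d=P[a]-P[b]; print(np.linalg.norm(d),np.degrees(np.arctan2(*(-d)[::-1]))-90)
for a,b in((0,3),(1,2)): d=P[a]-P[b]; print(np.linalg.norm(d),np.degrees(np.arctan2(d[1],d[0])))
q=lambda x,y:(210+x/4,90+y/4)
B=[atz('top',q(*p),.012)[:2] for p in [(85,275),(213,262),(205,130)]]
print('base',np.round(B,4).tolist()); 
d=B[0]-B[1];print(np.linalg.norm(d),np.degrees(np.arctan2(d[1],d[0]))-90)
d=B[2]-B[1];print(np.linalg.norm(d),np.degrees(np.arctan2(d[1],d[0])))
H=[atz('top',q(*p),.25)[:2] for p in [(45,98),(118,95),(122,188),(52,192)]]
print('head',np.round(H,4).tolist())
for a,b in((0,1),(3,2)): d=H[a]-H[b]; print(np.linalg.norm(d),np.degrees(np.arctan2(d[1],d[0]))-90)
print('lens',atz('top',q(100,205),.225))
E
```

```text
[[0.498, 0.2266], [0.5445, 0.0317], [0.449, 0.0085], [0.4002, 0.2033]] c [0.47293082 0.11751535]
0.20036071558860066 13.410505532819215
0.2008653653158598 14.072670557146125
0.10053475885407466 13.391259759035046
0.0982144772961338 13.67738025182411
base [[0.6116, 0.3879], [0.6214, 0.2914], [0.7231, 0.2992]]
0.09701467525131553 5.761422373256934
0.10205721088101274 4.400899170949897
head [[0.6805, 0.3715], [0.6821, 0.325], [0.622, 0.321], [0.6197, 0.3652]]
0.046521349694311986 1.9742411955149635
0.04429181727366587 3.0450296582194483
lens [0.61686976 0.33912589 0.225     ]
```

>>> servo_tool([
  [[0.07,-0.18,0.05,0.012],[0.14,-0.36,0.1,0.024],[0.2,-0.54,0.15,0.036],[0.27,-0.72,0.2,0.048],[0.34,-0.9,0.25,0.06]],
], claw=-1, force=30)

```text
time: 1.4
eef_pos: [0.3006, 0.5295, 0.2566]
tcp_rot: [-0.417, 0.571, 0.417, 0.571]
contact_force: [0.2, -0.2, -0.9]
opening: 0.143
```

>>> servo_tool([
  [[0.07,-0.18,0.0,0.012],[0.14,-0.36,0,0.024],[0.2,-0.54,0,0.036],[0.27,-0.72,0,0.048],[0.34,-0.9,0,0.06]],
])

```text
time: 1.9
eef_pos: [0.3346, 0.4394, 0.2565]
tcp_rot: [-0.443, 0.551, 0.443, 0.551]
contact_force: [0.5, -0.2, -0.2]
opening: -0.002
```

>>> servo_tool([
  [[0.07,-0.18,0.0,0.012],[0.14,-0.36,0,0.024],[0.2,-0.54,0,0.036],[0.27,-0.72,0,0.048],[0.34,-0.9,0,0.06]],
])

```text
time: 2.4
eef_pos: [0.3686, 0.3495, 0.2565]
tcp_rot: [-0.469, 0.529, 0.468, 0.53]
contact_force: [0.7, 0.2, 0.3]
opening: -0.0
```

>>> servo_tool([
  [[0.07,-0.18,0.0,0.012],[0.14,-0.36,0,0.024],[0.2,-0.54,0,0.036],[0.27,-0.72,0,0.048],[0.34,-0.9,0,0.06]],
])

```text
time: 2.9
eef_pos: [0.4026, 0.2595, 0.2566]
tcp_rot: [-0.493, 0.507, 0.493, 0.507]
contact_force: [0.5, 0.1, 0.6]
opening: 0.0
```

>>> servo_tool([
  [[0.07,-0.18,0.0,0.012],[0.14,-0.36,0,0.024],[0.2,-0.54,0,0.036],[0.27,-0.72,0,0.048],[0.34,-0.88,0,0.06]],
])

```text
time: 3.4
eef_pos: [0.4366, 0.1713, 0.2566]
tcp_rot: [0.516, -0.483, -0.516, -0.483]
contact_force: [0.6, 1.0, 0.5]
opening: -0.001
```

>>> servo_tool([
  [[0.07,-0.18,0.0,0.012],[0.14,-0.36,0,0.024],[0.2,-0.54,0,0.036],[0.27,-0.72,0,0.048],[0.34,-0.88,0,0.06]],
])

```text
time: 3.9
eef_pos: [0.4706, 0.0833, 0.2565]
tcp_rot: [0.539, -0.458, -0.538, -0.458]
contact_force: [-0.1, 0.1, 0.3]
opening: -0.0
```

>>> servo_tool([
  [[0.07,-0.18,0.0,0.012],[0.14,-0.36,0,0.024],[0.2,-0.54,0,0.036],[0.27,-0.72,0,0.048],[0.33,-0.88,0,0.06]],
])

```text
time: 4.4
eef_pos: [0.5037, -0.0047, 0.2565]
tcp_rot: [0.56, -0.432, -0.559, -0.433]
contact_force: [0.2, 0.1, -0.2]
opening: -0.001
```

Run:
```python
from h import *
s=get_state(); print(s['time'],s['eef_pos'],s['contact_force'])
cv2.imwrite('pics/w1.png',read_camera('wrist'))
for q in ['lever_pad','pump_lever','filter','pump']: print(q,[(np.round(d['at'],3).tolist(),round(d['p'],2)) for d in recognise('wrist',q)][:3])
```

```text
4.4 [ 0.50369811 -0.00471583  0.25653341] [ 0.18297135  0.14188749 -0.15219504]
lever_pad [([0.497, 0.022, 0.16], 0.62)]
pump_lever [([0.498, 0.021, 0.156], 0.79)]
filter [([0.568, 0.447, 0.05], 0.8), ([0.458, 0.18, 0.101], 0.69)]
pump [([0.48, 0.083, 0.044], 0.82)]
```

View pics/w1.png

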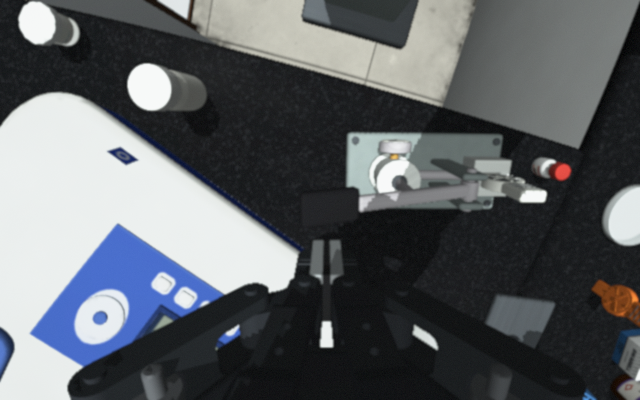

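```bash
cat >> h.py <<'E'
def wray(px,s):
  k=calibration('wrist'); u=cv2.undistortPoints(np.array([[px]],float),np.array(k['intrinsics']),np.array(k['dist']))[0,0]
  T=np.array(k['T_tool_cam']); W=R.from_quat(s['tcp_rot']).as_matrix()
  return W@T[:3,3]+s['eef_pos'], W@(T[:3,:3]@np.array([u[0],u[1],1]))
def watz(px,z,s):
  o,d=wray(px,s); return o+d*(z-o[2])/d[2]
E
python3 - <<'E'
from h import *
s=get_state()
for p,z in [((300,193),.174),((357,187),.154),((358,213),.154),((301,219),.174),((329,204),.165)]: print(watz(p,z,s).round(4))
E
```

```text
[ 0.4977 -0.0266  0.174 ]
[0.4864 0.0178 0.154 ]
[0.5082 0.025  0.154 ]
[ 0.5182 -0.021   0.174 ]
[ 0.5034 -0.002   0.165 ]
```

>>> servo_tool([
  [[0,0,-0.2,0],[0,0,-0.4,0],[0,0,-0.6,0],[0,0,-0.8,0],[0,0,-0.85,0]],
])

```text
time: 5.15
eef_pos: [0.5015, -0.0025, 0.1688]
tcp_rot: [-0.558, 0.433, 0.561, 0.432]
contact_force: [-1.0, -0.3, 0.4]
opening: 0.002
```

>>> servo_tool([
  [[0,-0.01,-0.25,0],[0.0,-0.02,-0.5,0],[0,-0.03,-0.75,0],[0,-0.04,-0.92,0],[0,-0.04,-0.94,0]],
])

```text
time: 5.65
eef_pos: [0.5057, -0.0073, 0.0788]
tcp_rot: [0.561, -0.431, -0.558, -0.434]
contact_force: [1.5, 2.0, 8.7]
opening: 0.001
```

>>> servo_tool([
  [[0,0,-0.02,0],[0,0,-0.04,0],[0,0,-0.05,0],[0,0,-0.05,0],[0,0,-0.05,0]],
])

```text
time: 6.15
eef_pos: [0.5057, -0.0069, 0.076]
tcp_rot: [0.56, -0.431, -0.558, -0.434]
contact_force: [-1.4, 3.5, 8.7]
opening: 0.0
```

Run:
```python
from h import *
s=get_state(); print(s['time'],s['eef_pos'],s['contact_force'])
t=read_camera('scene'); cv2.imwrite('pics/dn.png',cv2.resize(t[170:290,240:440],(800,480),interpolation=cv2.INTER_CUBIC))
```

```text
6.15 [ 0.50572341 -0.00691499  0.07595456] [-1.37196173  3.47814555  8.7253833 ]
```

View pics/dn.png

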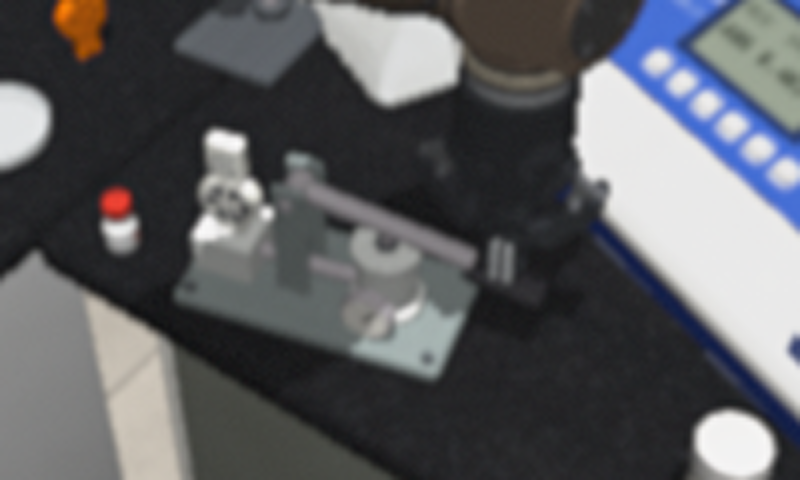

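>>> servo_tool([
  [[0,0,-0.03,0],[0,0,-0.06,0],[0,0,-0.08,0],[0,0,-0.08,0],[0,0,-0.08,0]],
])

```text
time: 6.7
eef_pos: [0.5062, -0.0066, 0.0741]
tcp_rot: [-0.559, 0.432, 0.56, 0.433]
contact_force: [-17.3, 6.3, 44.0]
opening: -0.003
```

>>> servo_tool([
  [[0,0.01,0.3,0],[0,0.02,0.6,0],[0,0.03,0.9,0],[0,0.04,1.0,0],[0,0.04,1.0,0]],
])

```text
time: 7.2
eef_pos: [0.5055, -0.0038, 0.1678]
tcp_rot: [0.562, -0.431, -0.557, -0.433]
contact_force: [1.6, -0.5, 2.2]
opening: -0.001
```

>>> servo_tool([
  [[0,0,0.1,0],[0,0,0.15,0],[0,0,0.15,0],[0,0,0.15,0],[0,0,0.15,0]],
])

```text
time: 7.7
eef_pos: [0.5028, -0.0038, 0.1783]
tcp_rot: [-0.559, 0.433, 0.56, 0.432]
contact_force: [0.1, 0.2, 0.1]
opening: 0.003
```

>>> servo_tool([
  [[0,0,-0.25,0],[0,-0.01,-0.5,0],[0,-0.02,-0.75,0],[0,-0.04,-1,0],[0,-0.04,-1,0]],
])

```text
time: 8.2
eef_pos: [0.5039, -0.0081, 0.0782]
tcp_rot: [0.559, -0.433, -0.559, -0.433]
contact_force: [-0.3, -0.9, 8.5]
opening: 0.003
```

>>> servo_tool([
  [[0,0,-0.04,0],[0,0,-0.08,0],[0,0,-0.12,0],[0,0,-0.13,0],[0,0,-0.13,0]],
])

```text
time: 8.7
eef_pos: [0.5043, -0.0076, 0.0741]
tcp_rot: [-0.558, 0.433, 0.561, 0.432]
contact_force: [-16.7, 4.2, 40.1]
opening: 0.001
```

>>> servo_tool([
  [[0,0.01,0.3,0],[0,0.02,0.6,0],[0,0.03,0.9,0],[0,0.04,1.0,0],[0,0.04,1.0,0]],
])

```text
time: 9.2
eef_pos: [0.5047, -0.0041, 0.1687]
tcp_rot: [0.561, -0.432, -0.558, -0.433]
contact_force: [1.6, -1.4, 3.1]
opening: -0.0
```

>>> servo_tool([
  [[0,0,0.1,0],[0,0,0.15,0],[0,0,0.15,0],[0,0,0.15,0],[0,0,0.15,0]],
])

```text
time: 9.7
eef_pos: [0.5029, -0.0038, 0.1804]
tcp_rot: [-0.559, 0.433, 0.56, 0.432]
contact_force: [-0.9, -0.1, 0.1]
opening: 0.001
```

>>> servo_tool([
  [[0,0,-0.25,0],[0,-0.01,-0.5,0],[0,-0.02,-0.75,0],[0,-0.04,-1,0],[0,-0.04,-1,0]],
])

```text
time: 10.2
eef_pos: [0.504, -0.008, 0.0803]
tcp_rot: [0.559, -0.433, -0.559, -0.433]
contact_force: [-0.3, -0.4, 7.2]
opening: -0.002
```

>>> servo_tool([
  [[0,0,-0.04,0],[0,0,-0.08,0],[0,0,-0.12,0],[0,0,-0.15,0],[0,0,-0.15,0]],
])

```text
time: 10.7
eef_pos: [0.5044, -0.0073, 0.0742]
tcp_rot: [-0.558, 0.433, 0.561, 0.432]
contact_force: [-18.2, 4.3, 41.3]
opening: -0.002
```

>>> servo_tool([
  [[0,0.01,0.3,0],[0,0.02,0.6,0],[0,0.03,0.9,0],[0,0.04,1.0,0],[0,0.04,1.0,0]],
])

```text
time: 11.2
eef_pos: [0.5047, -0.0041, 0.1688]
tcp_rot: [0.561, -0.432, -0.558, -0.433]
contact_force: [1.3, -0.3, 3.5]
opening: 0.003
```

>>> servo_tool([
  [[0,0,0.1,0],[0,0,0.3,0],[0,0,0.5,0],[0,0,0.7,0],[0,0,0.8,0]],
])

```text
time: 11.7
eef_pos: [0.5033, -0.0041, 0.2467]
tcp_rot: [-0.559, 0.433, 0.559, 0.432]
contact_force: [-0.2, 0.2, -0.2]
opening: 0.001
```

>>> servo_tool([
  [[-0.04,0.19,0,0],[-0.09,0.38,0,0],[-0.14,0.57,0,0],[-0.19,0.76,0,0],[-0.23,0.96,0,0]],
], claw=0.05)

```text
time: 12.2
eef_pos: [0.4793, 0.0926, 0.2446]
tcp_rot: [-0.558, 0.434, 0.56, 0.432]
contact_force: [-0.4, -0.4, 0.3]
opening: 0.523
```

>>> servo_tool([
  [[-0.04,0.19,0,0],[-0.09,0.38,0,0],[-0.14,0.57,0,0],[-0.19,0.76,0,0],[-0.24,0.96,0,0]],
])

```text
time: 12.7
eef_pos: [0.4554, 0.1885, 0.2446]
tcp_rot: [-0.558, 0.434, 0.56, 0.432]
contact_force: [-0.5, 0.1, 0.4]
opening: 0.525
```

Run:
```python
from h import *
s=get_state(); print(s['time'],s['eef_pos'],s['contact_force'],s['opening'])
m=R.from_quat(s['tcp_rot']).as_matrix(); print('jaw',np.degrees(np.arctan2(m[1,2],m[0,2])))
cv2.imwrite('pics/w2.png',read_camera('wrist'))
for q in ['filter','filter_tab','pump_lever','camera_head','camera_stand']: print(q,[(np.round(d['at'],3).tolist(),round(d['p'],2)) for d in recognise('wrist',q)][:3])
```

```text
12.7 [0.45536112 0.18850402 0.24457195] [-0.45764917  0.07398196  0.40141852] 0.5250660432967512
jaw 104.53269397932623
filter [([0.457, 0.186, 0.102], 0.86), ([0.303, 0.428, 0.061], 0.66), ([0.562, 0.452, 0.043], 0.63)]
filter_tab [([0.306, 0.425, 0.058], 0.66), ([0.454, 0.182, 0.104], 0.61), ([0.559, 0.455, 0.045], 0.51)]
pump_lever [([0.493, 0.027, 0.153], 0.85)]
camera_head [([0.48, 0.093, 0.052], 0.57)]
camera_stand [([0.663, 0.313, 0.013], 0.65)]
```

View pics/w2.png

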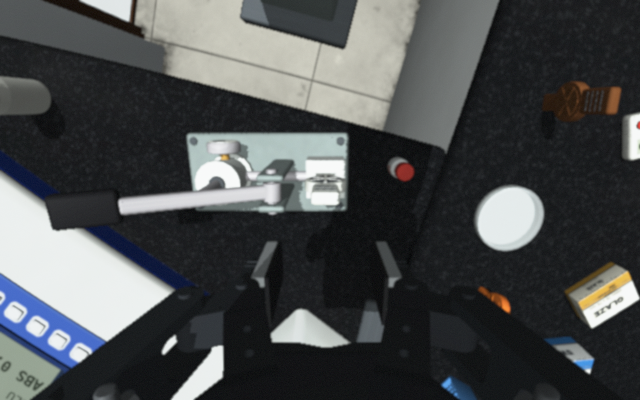

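```bash
cat >> h.py <<'E'
def wproj(X,s):
  k=calibration('wrist'); T=np.array(k['T_tool_cam']); W=R.from_quat(s['tcp_rot']).as_matrix()
  c=(np.atleast_2d(X)-s['eef_pos'])@W; c=(c-T[:3,3])@T[:3,:3]
  return cv2.projectPoints(c,np.zeros(3),np.zeros(3),np.array(k['intrinsics']),np.array(k['dist']))[0][:,0]
E
python3 - <<'E'
from h import *
s=get_state(); im=cv2.imread('pics/w2.png')
x0,y0,f=286,140,8
c=cv2.resize(im[y0:y0+75,x0:x0+80],None,fx=f,fy=f,interpolation=cv2.INTER_CUBIC)
a=np.radians(13.6); ex=np.array([np.cos(a),np.sin(a),0]); ey=np.array([-np.sin(a),np.cos(a),0]); o=np.array([.4560,.1875,.127])
p=wproj([o+sx*.006*ex+sy*.013*ey for sx,sy in((1,1),(1,-1),(-1,-1),(-1,1))],s)
print(p)
cv2.polylines(c,[np.int32((p+.5-[x0,y0])*f)],True,(0,0,255),1)
cv2.imwrite('pics/c2.png',c)
E
```

```text
[[341.8750663  200.94722347]
 [312.96576311 200.50241589]
 [313.02078525 187.54171174]
 [342.28933859 187.99886685]]
```

View pics/c2.png

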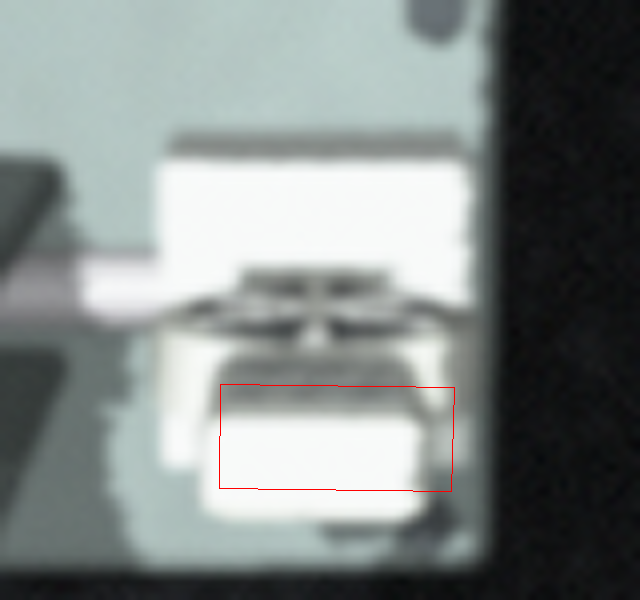

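Run:
```python
from h import *
s=get_state(); a=13.6
M=R.from_euler('z',-a,degrees=True).as_matrix()
for px in [(292.5,160),(294,172),(294,184),(290,195)]:
  for z in (.09,.115): print(px,z,(M@(watz(px,z,s)-[.473,.1175,0])).round(4))
```

```text
(292.5, 160) 0.09 [-0.0245  0.0372  0.09  ]
(292.5, 160) 0.115 [-0.0285  0.0399  0.115 ]
(294, 172) 0.09 [-0.0125  0.0385  0.09  ]
(294, 172) 0.115 [-0.0174  0.0411  0.115 ]
(294, 184) 0.09 [-0.0002  0.0383  0.09  ]
(294, 184) 0.115 [-0.0062  0.0409  0.115 ]
(290, 195) 0.09 [0.0114 0.0341 0.09  ]
(290, 195) 0.115 [0.0045 0.037  0.115 ]
```

>>> servo_tool([
  [[0.03,-0.02,-0.2,0],[0.03,-0.02,-0.4,0],[0.03,-0.02,-0.6,0],[0.03,-0.02,-0.8,0],[0.03,-0.02,-1.0,0]],
], claw=-0.18)

```text
time: 13.5
eef_pos: [0.4596, 0.1852, 0.1454]
tcp_rot: [0.559, -0.433, -0.559, -0.433]
contact_force: [0.5, -0.1, 0.0]
opening: 0.409
```

Run:
```python
from h import *
s=get_state(); print(s['time'],s['eef_pos'],s['contact_force'],s['opening'])
im=read_camera('wrist'); 
p=wproj([s['eef_pos']],s)[0]; print(p)
c=im[130:330,200:460].copy()
c=cv2.resize(c,None,fx=3,fy=3,interpolation=cv2.INTER_CUBIC)
cv2.circle(c,tuple(np.int32((p-[200,130])*3)),3,(0,0,255),-1)
cv2.imwrite('pics/c3.png',c)
```

```text
13.5 [0.45962809 0.18517625 0.14540038] [ 0.51851124 -0.10580754  0.0465622 ] 0.4092139536818926
[328.42450732 254.72283575]
```

View pics/c3.png

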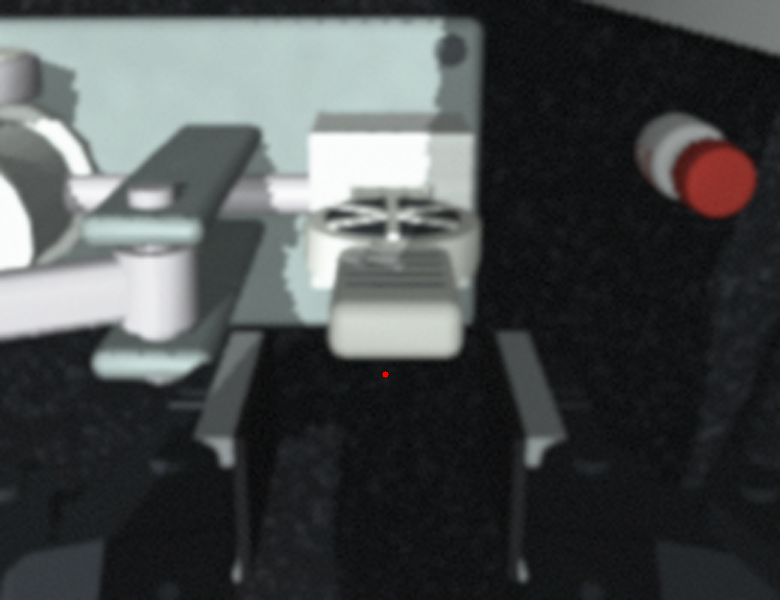

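Run:
```python
from h import *
s=get_state()
print(watz((200+395/3,130+333/3),.127,s), wproj([s['eef_pos']*[1,1,0]+[0,0,.127]],s))
```

```text
[0.455463   0.18624279 0.127     ] [[328.21090544 243.16017051]]
```

>>> servo_tool([
  [[-0.04,0.02,0,0],[-0.04,0.02,-0.12,0],[-0.04,0.02,-0.24,0],[-0.04,0.02,-0.36,0],[-0.04,0.02,-0.47,0]],
])

```text
time: 14.05
eef_pos: [0.4553, 0.1881, 0.0983]
tcp_rot: [-0.559, 0.433, 0.559, 0.433]
contact_force: [-0.4, 0.1, 0.5]
opening: 0.413
```

>>> servo_tool([
  [[0,0,0,0],[0,0,0,0],[0,0,0,0],[0,0,0,0],[0,0,0,0]],
], claw=-1, force=25)

```text
time: 14.55
eef_pos: [0.4549, 0.1881, 0.0992]
tcp_rot: [-0.559, 0.433, 0.56, 0.432]
contact_force: [-2.2, 0.3, -1.3]
opening: 0.302
```

>>> servo_tool([
  [[0,0,0.02,0],[0,0,0.05,0],[0,0,0.08,0],[0,0,0.11,0],[0,0,0.11,0]],
], force=20)

```text
time: 15.05
eef_pos: [0.4554, 0.1881, 0.1109]
tcp_rot: [-0.559, 0.433, 0.559, 0.432]
contact_force: [-3.1, -0.8, 0.6]
opening: 0.298
```

>>> servo_tool([
  [[-0.069,-0.017,-0.002,0],[-0.125,-0.03,-0.009,0],[-0.181,-0.044,-0.019,0],[-0.235,-0.057,-0.034,0],[-0.296,-0.072,-0.056,0]],
])

```text
time: 15.55
eef_pos: [0.4269, 0.1811, 0.106]
tcp_rot: [0.56, -0.432, -0.558, -0.434]
contact_force: [3.1, -1.0, 4.5]
opening: 0.297
```

Run:
```python
from h import *
s=get_state(); print(s['time'],s['eef_pos'],s['contact_force'],s['wrist_torque'],s['opening'])
a=cv2.resize(read_camera('scene')[180:270,260:380],None,fx=5,fy=5,interpolation=cv2.INTER_CUBIC)
cv2.imwrite('pics/t1.png',a)
```

```text
15.55 [0.42693472 0.18112601 0.10602614] [ 3.08619397 -1.02531703  4.4962134 ] [ 0.00134291 -0.81691616 -0.05884619] 0.2970050085696566
```

View pics/t1.png

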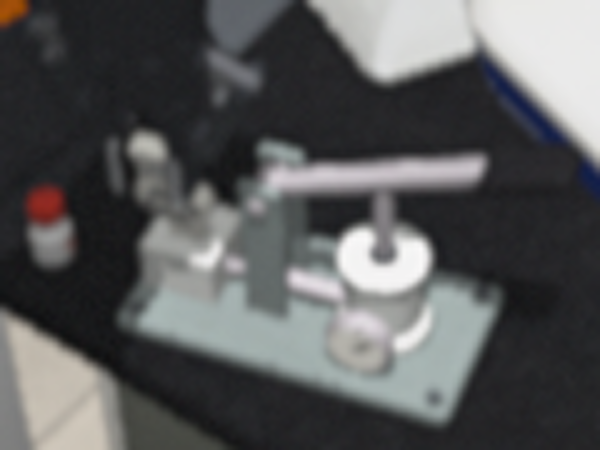

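>>> servo_tool([
  [[0,0,0,0],[0,0,0.1,0],[0,0,0.3,0],[0,0,0.6,0],[0,0,0.9,0]],
], force=40)

```text
time: 16.1
eef_pos: [0.423, 0.1808, 0.1939]
tcp_rot: [-0.557, 0.435, 0.562, 0.43]
contact_force: [1.1, 1.0, -0.2]
opening: 0.292
```

>>> servo_tool([
  [[0,0,0.2,0],[0,0,0.4,0],[0,0,0.6,0],[0,0,0.7,0],[0,0,0.7,0]],
])

```text
time: 16.6
eef_pos: [0.4254, 0.1811, 0.2654]
tcp_rot: [-0.559, 0.433, 0.56, 0.432]
contact_force: [0.7, -0.5, -0.9]
opening: 0.296
```

Run:
```python
from h import *
s=get_state(); print(s['time'],s['eef_pos'],s['contact_force'],s['opening'])
w=read_camera('wrist'); t=read_camera('scene')
for c in('wrist','scene'):
  for q in ['filter','filter_disc','camera_head','pump_lever']: print(c,q,[(np.round(d['at'],3).tolist(),round(d['p'],2)) for d in recognise(c,q)][:4])
cv2.imwrite('pics/w3.png',np.hstack([cv2.resize(w[150:350,200:460],(520,400)),cv2.resize(t[120:240,260:344],(280,400))]))
cv2.imwrite('pics/w3full.png',w)
```

```text
16.6 [0.42544019 0.18112887 0.26544044] [ 0.68779406 -0.48873024 -0.9446222 ] 0.29591137712565596
wrist filter [([0.304, 0.426, 0.058], 0.82), ([0.554, 0.453, 0.04], 0.74), ([0.433, 0.181, 0.291], 0.67)]
wrist filter_disc [([0.43, 0.183, 0.29], 0.77), ([0.3, 0.431, 0.056], 0.65), ([0.557, 0.448, 0.036], 0.64), ([0.451, -0.178, 0.056], 0.21)]
wrist camera_head [([0.458, 0.432, 0.014], 0.7)]
wrist pump_lever [([0.495, 0.026, 0.156], 0.91)]
scene filter [([0.299, 0.426, 0.058], 0.6), ([0.441, 0.183, 0.246], 0.47)]
scene filter_disc [([0.437, 0.181, 0.25], 0.82), ([0.571, 0.451, 0.054], 0.65)]
scene camera_head [([0.659, 0.323, 0.259], 0.66)]
scene pump_lever [([0.492, 0.036, 0.149], 0.91)]
```

View pics/w3.png

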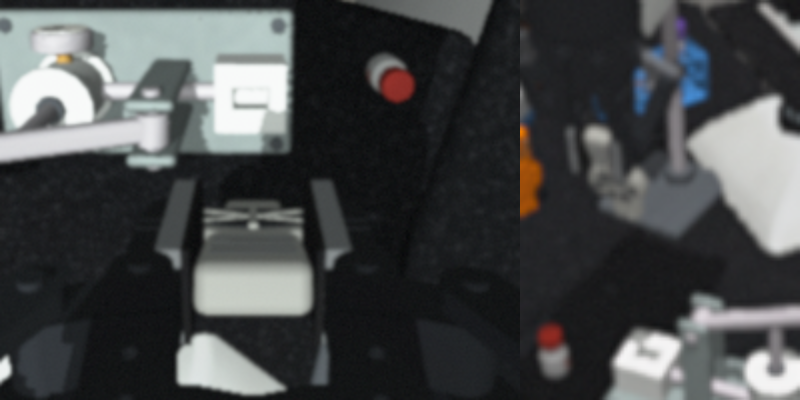

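Run:
```python
from h import *
s=get_state(); im=cv2.imread('pics/w3full.png')
m=R.from_quat(s['tcp_rot']).as_matrix(); j=m[:,2]; yaw=np.arctan2(j[1],j[0])-np.pi/2; print(np.degrees(yaw))
G=s['eef_pos']+[0,0,.0187]
def pt(L,th,x0=0): # local -> world
  L=np.array(L,float)-[x0,0,.088]
  return G+R.from_euler('z',yaw).apply(R.from_euler('y',-th).apply(L))
def P(L,th): return wproj([pt(L,th)],s)[0].round(1)
for th in (0.2,.28,.36,.44): print(th,'top+x',P([.006,0,.098],th),'top-x',P([-.006,0,.098],th),'rimtop',P([-.006,0,.063],th),'hub',P([-.006,0,.041],th),'plug',P([-.006,0,0],th))
c=cv2.resize(im[220:320,270:380],None,fx=7,fy=6,interpolation=cv2.INTER_CUBIC)
for th,col in((.2,(255,0,0)),(.36,(0,0,255))):
  for poly in ([[sx*.006,sy*.013,.098] for sx,sy in((1,1),(1,-1),(-1,-1),(-1,1))],[[-.006,.022*np.cos(a),.041+.022*np.sin(a)] for a in np.linspace(0,6.28,30)]):
    q=wproj([pt(l,th) for l in poly],s); cv2.polylines(c,[np.int32((q+.5-[270,220])*[7,6])],True,col,1)
cv2.imwrite('pics/c4.png',c)
```

```text
14.54868012405944
0.2 top+x [329.  293.9] top-x [329. 267.] rimtop [328.3 247.3] hub [328.  238.7] plug [327.6 227.1]
0.28 top+x [329.  292.5] top-x [329.  264.8] rimtop [328.3 250.8] hub [328.  244.7] plug [327.6 236.3]
0.36 top+x [329.  290.9] top-x [329.  262.8] rimtop [328.3 254.4] hub [328.  250.7] plug [327.6 245.7]
0.44 top+x [329.  289.2] top-x [329.  260.8] rimtop [328.3 258. ] hub [328.  256.8] plug [327.6 255.1]
```

View pics/c4.png

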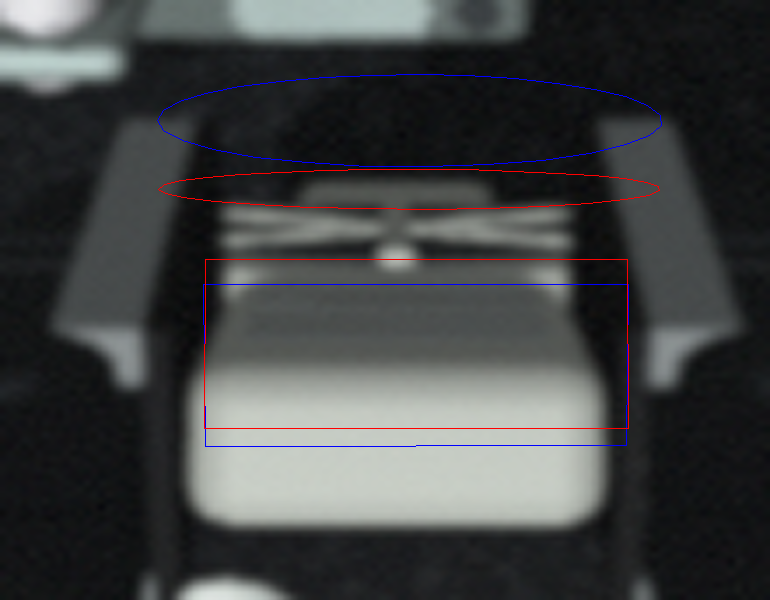

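Run:
```python
from h import *
from scipy.optimize import least_squares
s=get_state(); m=R.from_quat(s['tcp_rot']).as_matrix(); j=m[:,2]; yaw=np.arctan2(j[1],j[0])-np.pi/2
G=s['eef_pos']+[0,0,.0187]
L=np.array([[.006,0,.096],[-.006,0,.096],[-.006,0,.041],[-.006,0,0]]); obs=np.array([307.5,281.5,258,249.5])
def f(p):
  X=G+R.from_euler('z',yaw).apply(R.from_euler('y',-p[0]).apply(L-[0,0,p[2]])+[p[1],0,0])
  return wproj(X,s)[:,1]-obs
for zg in (.08,.085,.088,.092,None):
  r=least_squares((lambda p:f([p[0],p[1],zg])) if zg else (lambda p:np.r_[f(p),(p[2]-.088)*500]),[.35,.0,.088],x_scale=[.1,.01,.01]); print(zg,r.x.round(4),r.fun.round(2))
```

```text
0.08 [0.3123 0.0063 0.088 ] [ 1.34 -1.37  0.4  -0.35]
0.085 [0.3031 0.0078 0.088 ] [ 0.66 -0.8   0.61 -0.46]
0.088 [0.2976 0.0087 0.088 ] [ 0.27 -0.48  0.73 -0.52]
0.092 [0.2902 0.01   0.088 ] [-0.22 -0.07  0.89 -0.6 ]
None [0.2973 0.0088 0.0882] [ 0.25 -0.46  0.73 -0.53  0.08]
```

Run:
```python
from h import *
for n,x0,y0,x1,y1 in (('top',219,128,245,150),('scene',276,103,306,143)):
  g=cv2.cvtColor(cv2.imread(f'pics/{n}.png'),cv2.COLOR_BGR2GRAY)
  print(n,'cols',x0,'..'); 
  for r in range(y0,y1): print(r,' '.join('%3d'%v for v in g[r,x0:x1]))
```

```text
top cols 219 ..
128  17  31  95 190 247 245 223 218 238 229 221 238 230 208 222 223 208 225 246 249 226 148 100  98  96  89
129  26  33  91 186 245 249 232 222 239 233 215 227 226 217 221 233 220 228 246 249 227 153 106  99 101 102
130  30  28  94 183 242 248 233 220 233 230 201 222 229 218 230 237 225 226 245 249 231 165 108  95  95  97
131  25  34  87 177 244 249 231 211 223 225 204 221 232 224 227 240 228 224 241 248 231 173 111  97  95 100
132  24  38  76 165 236 249 231 202 216 226 218 227 238 227 228 238 231 225 240 248 240 187 122  98  92  95
133  23  33  65 140 223 246 235 213 221 233 228 231 242 239 238 245 240 236 244 250 243 197 124  97  98 103
134  32  24  48 120 209 246 244 231 235 243 241 240 247 249 247 249 248 250 248 252 243 196 127  90  92  97
135  33  26  36 110 198 246 250 246 247 249 246 247 248 247 246 241 239 237 239 235 214 163 114  89  86  85
136  29  23  37  90 164 229 241 239 236 232 229 221 223 209 195 174 164 159 148 145 132 112 101  99  95  88
137  23  23  22  57 108 141 158 157 144 140 139 137 125 116 108  96  78  66  61  51  54  81  93 106  99 104
138 
[... 5569 characters left out ...]
  36  37  52  78  94  92  80  95 125 140 132 105  86  83  85  92  94  92  92  93
138  35  36  36  35  36  35  35  35  35  39  45  52  69  98 122 123 105 111 141 155 145 117 102  94  84  83  88  88  91  93
139  36  34  36  36  35  40  40  45  51  60  64  74  91 113 137 138 119 119 139 150 140 114 107 107  90  76  78  82  90  94
140  36  37  36  38  43  58  62  68  79  85  80  83 101 119 133 129 117 117 127 133 122  98  91 102  97  88  83  82  88  94
141  37  36  36  37  55  79  88  88  97  99  82  78  95 116 127 117 104 102 110 117 114  93  84  93  97  93  89  83  88  94
142  35  36  35  38  56  87  99  98 104 107  93  85  93 108 118 114 102  94  99 111 114  96  84  84  82  84  89  85  87  94
```

Run:
```python
from h import *
for p in [(285.3,131),(285.3,130),(286.3,131)]: print(p,atz('scene',p,.230).round(4))
print('top lens end',[atz('top',p,.242).round(4) for p in((234,146.3),(234,145),(229,146),(239.5,146))])
# scene head top-face corners: front-left(283,117) front-right(295,119.5), back-left(291.5,104.5), back-right(302.5,109)
for p,z in [((283.3,117),.247),((294.5,119.5),.247)]: print(atz('scene',p,z).round(4))
```

```text
(285.3, 131) [0.6043 0.3411 0.23  ]
(285.3, 130) [0.6086 0.3449 0.23  ]
(286.3, 131) [0.606  0.3387 0.23  ]
top lens end [array([0.6   , 0.3383, 0.242 ]), array([0.6034, 0.3383, 0.242 ]), array([0.6008, 0.351 , 0.242 ]), array([0.6007, 0.3243, 0.242 ])]
[0.6417 0.3797 0.247 ]
[0.6492 0.3417 0.247 ]
```

>>> servo_tool([
  [[0.05,0.13,-0.02,-0.012],[0.11,0.29,-0.04,-0.024],[0.18,0.46,-0.06,-0.036],[0.25,0.63,-0.08,-0.048],[0.3,0.8,-0.1,-0.06]],
])

```text
time: 17.6
eef_pos: [0.4562, 0.2616, 0.2545]
tcp_rot: [-0.538, 0.459, 0.538, 0.459]
contact_force: [0.0, 1.4, 0.1]
opening: 0.296
```

>>> servo_tool([
  [[0.06,0.16,-0.04,-0.012],[0.12,0.32,-0.08,-0.024],[0.2,0.48,-0.12,-0.036],[0.26,0.62,-0.17,-0.047],[0.3,0.71,-0.2,-0.057]],
])

```text
time: 18.1
eef_pos: [0.4859, 0.3328, 0.234]
tcp_rot: [-0.517, 0.483, 0.517, 0.482]
contact_force: [-0.3, 0.2, -1.2]
opening: 0.298
```

Run:
```python
from h import *
s=get_state(); print(s['time'],s['eef_pos'],s['contact_force'],s['opening'])
m=R.from_quat(s['tcp_rot']).as_matrix(); print('jaw',np.degrees(np.arctan2(m[1,2],m[0,2])))
for c in('scene','top','wrist'):
  im=read_camera(c); cv2.imwrite(f'pics/{c}_p.png',im)
  for q in ['filter_disc','camera_head','pump_lever','camera_stand']: print(c,q,[(np.round(d['at'],3).tolist(),round(d['p'],2)) for d in recognise(c,q)][:4])
```

```text
18.1 [0.48592116 0.33275286 0.23398071] [-0.26674629  0.2286     -1.19453349] 0.29767215268403213
jaw 94.00249693674452
scene filter_disc [([0.499, 0.327, 0.215], 0.6), ([0.295, 0.425, 0.056], 0.5), ([0.57, 0.448, 0.055], 0.48)]
scene camera_head [([0.637, 0.33, 0.252], 0.74)]
scene pump_lever [([0.494, 0.035, 0.149], 0.86)]
scene camera_stand [([0.661, 0.339, 0.106], 0.84)]
top filter_disc [([0.645, 0.345, 0.266], 0.5)]
top camera_head [([0.644, 0.339, 0.264], 0.69)]
top pump_lever []
top camera_stand [([0.663, 0.341, 0.088], 0.78), ([0.495, 0.033, 0.15], 0.35)]
wrist filter_disc [([0.492, 0.333, 0.264], 0.78), ([0.312, 0.429, 0.05], 0.76), ([0.569, 0.446, 0.057], 0.71)]
wrist camera_head []
wrist pump_lever [([0.483, 0.097, 0.121], 0.92)]
wrist camera_stand [([0.692, 0.35, 0.011], 0.72)]
```

>>> servo_tool([
  [[0.03,0,-0.02,0],[0.07,0,-0.04,0],[0.11,0,-0.06,0],[0.14,0,-0.08,0],[0.16,0,-0.09,0]],
])

```text
time: 19.35
eef_pos: [0.5021, 0.3319, 0.2252]
tcp_rot: [-0.517, 0.482, 0.517, 0.482]
contact_force: [0.5, -0.5, -0.7]
opening: 0.295
```

>>> servo_tool([
  [[0,0,0,0],[0,0,0,0],[0,0,0,0],[0,0,0,0],[0,0,0,0]],
])

```text
time: 19.85
eef_pos: [0.5018, 0.332, 0.2259]
tcp_rot: [0.517, -0.482, -0.517, -0.482]
contact_force: [-1.0, -0.4, -0.8]
opening: 0.295
```

Run:
```python
from h import *
s=get_state(); print(s['time'],s['eef_pos'],s['contact_force'],s['opening'])
im=read_camera('scene'); cv2.imwrite('pics/fin_raw.png',im)
k=calibration('scene'); Rm=np.array(k['R']); t=np.array(k['t'])
pr=lambda X:cv2.projectPoints(np.array(X,float),cv2.Rodrigues(Rm)[0],t,np.array(k['intrinsics']),np.array(k['dist']))[0][:,0]
H=R.from_euler('z',4,degrees=True)*R.from_euler('y',.35)   # head frame: -x slopes down?
hx=H.apply([-1,0,0]); print(hx)
H=H if hx[2]<0 else R.from_euler('z',4,degrees=True)*R.from_euler('y',-.35)
L=np.array([.606,.340,.230]); V=L+H.apply([-.09,0,0]); print('V',V)
x0,y0,f=245,100,8
c=cv2.resize(im[y0:y0+70,x0:x0+90],None,fx=f,fy=f,interpolation=cv2.INTER_CUBIC)
dr=lambda X,col,cl:cv2.polylines(c,[np.int32((pr(X)+.5-[x0,y0])*f)],cl,col,1)
a=np.linspace(0,6.28,40)
dr([V+H.apply([-.006,.022*np.cos(q),.022*np.sin(q)]) for q in a],(0,0,255),True)
dr([V+H.apply([-.006,y,z]) for y,z in((-.013,.022),(-.013,.057),(.013,.057),(.013,.022))],(0,0,255),False)
dr([L,L+H.apply([-.084,0,0])],(0,255,0),False)
cv2.imwrite('pics/fin.png',c)
```

```text
19.85 [0.5017663  0.33203418 0.22587628] [-0.99347855 -0.41578533 -0.79583408] 0.29487680658075643
[-0.93708445 -0.06552733  0.34289781]
V [0.5216624  0.33410254 0.1991392 ]
```

View pics/fin.png

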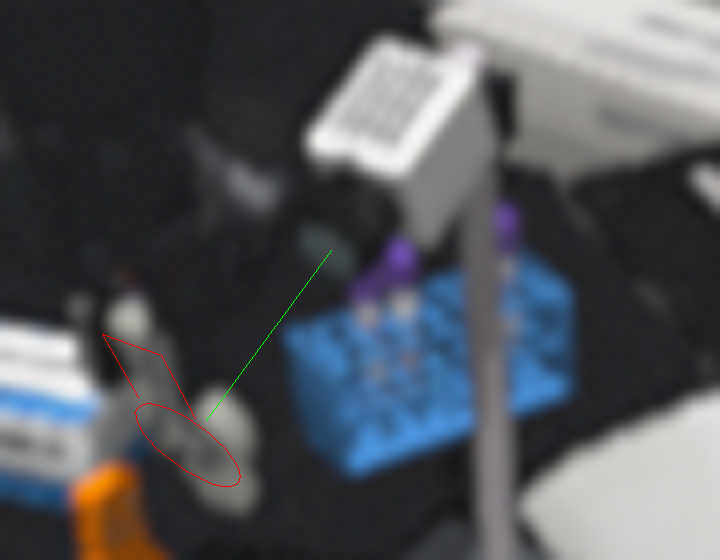

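Run:
```python
from h import *
k=calibration('scene')
pr=lambda X:cv2.projectPoints(np.array(X,float),cv2.Rodrigues(np.array(k['R']))[0],np.array(k['t']),np.array(k['intrinsics']),np.array(k['dist']))[0][:,0]
V=np.array([.5217,.3341,.199])
for th in (.05,.15,.25,.35,.45):
  H=R.from_euler('z',4,degrees=True)*R.from_euler('y',-th)
  p=pr([V+H.apply([0,0,.057]),V+H.apply([0,0,-.041])]); print(th,(p[1]-p[0])*8)
print([ (np.round(d['at'],3).tolist(),round(d['p'],2)) for q in('filter','pump_lever') for d in recognise('scene',q)])
s=get_state();print(s['time'],s['eef_pos'],np.abs(s['dq']).max(),s['opening'])
```

```text
0.05 [ 43.25240036 221.83624303]
0.15 [ 60.3877865  206.14955031]
0.25 [ 76.94459355 188.34383001]
0.35 [ 92.74841732 168.59772018]
0.45 [107.63192846 147.11231537]
[([0.572, 0.452, 0.054], 0.79), ([0.515, 0.328, 0.206], 0.71), ([0.299, 0.43, 0.06], 0.64), ([0.494, 0.034, 0.15], 0.8)]
20.0 [0.50177298 0.33201588 0.22579995] 0.0013877697959484413 0.2998912411200971
```

```bash
python3 -c "
from plant import *
print(sign_off())"
```

```text
the job is handed in; nothing more can be done
None
```

I gave the pump lever three full strokes, pulled the filter out, and handed the job in at about 20 s with the filter held at the inspection camera. The hand-in gives no verdict, so what follows rests on my own checks.

**Strokes:** each reached the bottom stop, with 40–44 N on the tool at 74 mm. Between strokes the finger tips rose clear of the pad. After the run the network finds the lever where it was at the start.

**Grip:** I took the tab across its 26 mm width, not across the 12 mm as the task text says. The moves only allow turns about vertical, so the gripper could not tilt. I left the plug's last few millimetres in the port and pushed sideways, so that the filter pivoted in the fingers. Then I lifted it out.

**Last checks:**

| Check | Result | Target |
|---|---|---|
| Disc centre, from overlay in the scene image | within about 3 mm of the computed view spot | 14 mm sideways and in height, ±15 mm along the axis |
| Tilt, wrist image | 0.30 rad | 0.35 rad, error under 0.2 |
| Tilt, scene image | about 0.34 rad | 0.35 rad, error under 0.2 |
| Arm | still, grip holding | slower than 30 mm/s |
| Camera | no contact force seen on the tool | under 3 N |

**Disagreements and limits:**
- The two tilt readings differ by 0.04 rad.
- My fit puts the tab about 7–9 mm off the pads' centre, less in the other views.
- The camera's yaw readings ranged from 2 to 6 degrees, and I used 4.
- The lens position came from pixels and is good to a few millimetres.
- I did not re-measure the bottle, vial and dish at the end. All moves passed well clear of them.

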